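Home the shelf board and swing its keeper over

TASK

With a fingertip, gently push the plywood shelf board along the rails of the bench rack, from its free edge at the open end of the rack, until you feel its battens drop into the locating notches and it lies flat on both rails. Then push the steel keeper by its upright pin round until it lies square across the board, and take your hand away. Do not pinch, lift or ram the board, and leave the parts lying around where they are.

Things in the scene. Friction and masses are not known exactly. Their poses are not given: they have to be found in the camera images.
- rack: Low bench rack, fixed, 400 mm long, turned up to 0.35 rad. Origin on the table under its middle; +y along the rails, the way to push the board; -x the side nearer the robot; z up. Two dark steel rails 20 mm wide at x = -77 and 77 mm, tops at z = 60; outside them grey guides, inner faces at x = -87 and 87, tops at z = 74. Open between the rails (134 mm) and at both ends, down to the 8 mm base.
- notches (a point): Middle of the notched place, at rail-top level (rack x = 0, y = 100, z = 60 mm): the board's origin comes here when it has dropped home. Each rail has two notches, 21 mm long and 10 mm deep, 68 mm before and behind this point along the rack's y. Their walls then stop the board hard, with 3.5 mm of play either way.
- shelf_board: Loose plywood board on the rails, 170 mm across (x), 160 along the rails (y), 15 thick, 0.3 to 0.6 kg. Origin: centre of the plank's underside; axes as the rack's. Two battens under it, 14 mm long, 8 deep, full width, centred 68 mm either side of the origin along y. Rides on them at z = 68 mm (top 83), starts at rack y = 0 to 45; slides with 1 to 5 N; drops 8 mm into the notches (z = 60, top 75).
- board_edge (a point): Middle of the top edge of the board's free end, the one to push on, facing the rack's open end (-y). The end face goes down 15 mm from here; past it is open space between the rails for a fingertip. A finger still leaning on this end can keep it from dropping until it draws back.
- keeper (a joint): Angle of the keeper bar, rad. 0: parallel to the rails, pointing to -y, beside the board; negative: swung out from the rack; grows anticlockwise from above; 1.57: square across the board, as wanted; stop at 1.60. Starts at -0.4 to 0.05, stays where left, 1 N at the pin turns it. Bar 16 mm wide, 6 thick, reaching 70 from the pivot, underside at z = 79 mm: it cannot pass over a board that has not dropped.
- keeper_pivot (a point): On the keeper's upright pivot axis, level with the bar's top face (z = 85 mm), at x = -105, y = 140 mm in the rack.
- keeper_pin (a point): Top of the keeper's upright steel pin, the place to push: 10 mm in diameter, stands 28 mm above the bar (z = 85 to 113 mm), 55 mm from the pivot axis.
- bearing: Bystander: steel bearing ring, 52 mm across, 16 mm high, lying on the rack's base between the rails. Origin: centre of underside.
- piston: Bystander: upright aluminium piston, 60 mm across, 62 mm high, on the table beside the rack's near side. Origin: centre of underside.
- gear: Bystander: steel gear with hub, 83 mm across, 34 mm high, on the table beside the rack's far side. Origin: centre of underside.
- jar: Bystander: amber glass jar, 64 mm across, 85 mm high, to the left. Origin: centre of underside.
- mug: Bystander: white mug, 80 mm across, 90 mm high, to the left. Origin: centre of underside.
- wrench: Bystander: steel wrench 200 mm long, lying to the right.
- hammer: Bystander: hammer lying to the right.
Things that resemble listed ones, but are neither listed nor needed, are in the scene too. What is meant by the shelf_board is not blue or yellow, and is the larger of those in its own colour.

How it is judged (in metres and radians):
On the way, in this order (a step that is already met when the one before it is completed fails the run):
1. the board has dropped into its notches and lies flat, with the keeper not yet over it (z of shelf_board in the frame of rack between 0.057 and 0.0625 m and y of shelf_board in the frame of rack between 0.093 and 0.107 m and angle between shelf_board's own z axis and vertical below 0.025 rad and value of joint keeper below 0.5 rad), for 0.2 s.
2. the keeper lies across the seated board (z of shelf_board in the frame of rack between 0.057 and 0.0625 m and y of shelf_board in the frame of rack between 0.093 and 0.107 m and angle between shelf_board's own z axis and vertical below 0.025 rad and value of joint keeper above 1.37 rad), for 0.2 s.
At the end, for the whole second after the job is handed in: The board lies flat (within 0.025 rad) on both rails with its battens in the notches (origin 57 to 62.5 mm above the table, within 7 mm of y = 100 mm in the rack), at rest, and the keeper is turned to at least 1.37 rad, across the board (all of step 2 and linear speed of shelf_board below 0.01 m/s and velocity of joint keeper between -0.05 and 0.05 rad/s); the robot touches nothing.
It fails at once if the board is lifted or tipped up off the rails (z of shelf_board in the frame of rack above 0.083 m or angle between shelf_board's own z axis and vertical above 0.2 rad).
It fails at once if the board is rammed: more than 40 N from the fingers (contact force between the fingers and shelf_board above 40 N).
It fails at once if a bystander is displaced by more than 25 mm (distance of any of bearing, piston, gear, jar, mug, wrench, hammer from where it was at the start of the episode above 0.025 m).
It also fails if it takes over 58 s, if anything falls off the work surface, if the arm or the gripper's body presses on something with over 40 N, if the wrist force passes 120 N, or if a joint passes its speed limit or range.

ROBOT

A 6-joint arm with a two-finger parallel gripper is mounted at the origin on the work surface. World frame = base frame: x ahead of the robot, y to its left, z up, the work surface at z = 0. Lengths are in mm, angles in rad, forces in N, time in s.
With the tool pointing down it reaches from about 300 to 775 mm from the base axis. Payload 14.6 kg.
Tool frame: the origin (TCP) lies midway between the tips of the shut fingers; the grasp point (between the pads) lies 19 mm behind it; z points along the fingers, y is the line along which they close (so a half turn about z gives the same grasp; the last joint's range is limited). The gripper opens to 94 mm and grips with 3 to 60 N. Pads are 16 mm wide; open, the fingers measure 119 mm over their backs; the gripper's body (75 mm by 177 mm) begins 78 mm behind the grasp point.
Start: joints at [-1.342, 0.3, 1.521, -0, 1.321, -0.067], TCP at [160.321, -526.105, 167.946] pointing down, gripper open.
Joint ranges: [-3.03, 3.03], [-0.79, 2.21], [0.23, 2.52], [-1.04, 4.18], [0, 3.07], [-2.55, 2.55]. Speed limits (rad/s): [2.22, 2.22, 2.57, 3.14, 3.14, 3.14].

INTERFACE

Orientations are given as [roll, pitch, yaw] about the fixed x, y, z axes, in that order (R = Rz(yaw) Ry(pitch) Rx(roll)).
In Python, from rig import robot gives the robot as it stands. The module is installed in compiled form; this text tells all that it offers.
- The arm moves only by the tool step_arm, never from a script. Its argument "deltas" is a list of rows, each a list of 3 entries, a list of its own where there are three numbers: the finger opening in cm, from 0 to 9.4, then the shift along the tool's x, y, z in cm, then the turn about the tool's z in degrees. A call has 1 to 10 rows; each row shifts and turns the commanded pose from where the row before left it, along the tool's axes as they then stand; what a row does not reach is not made up. A row lasts 1/8 s, in which the tool goes at most 62.5 mm and 10.7 degrees, less where a joint would pass 70% of its speed; a pose out of reach is approached as far as the arm can. A call is refused whole if a number of a shift passes 6.25 or a number of a turn 10.7, either way. A call with a gripper value outside its range is refused whole. The fingers move at their own pace and stop on an object; "grip_force" is the grip in N (left out, the last holds). Time passes only in rows, so rows that do not move let the fingers close. It gives the time, the measured TCP pose, the force, the opening and the grip force at its end, in the units of the state.
- robot.observe(): the state, without advancing time (a new reading comes with each control period).
- robot.grab_frame(name): name is "scene" or "side" or "wrist"; returns (picture, depth): 384x512x3 uint8, red, green, blue; 384x512 float32, mm along the optical axis (not along the pixel's ray), 0 where there is no reading.
- robot.camera_info(name): a dict with "fx", "fy", "cx", "cy" (pixels), "R" (3x3) and "t" (3): a world point X has camera coordinates R X + t; the wrist camera has in their place "tool_from_camera" (4x4, takes a point from camera to tool coordinates, whose origin is the TCP and whose axes are the flange's). Camera axes: x right, y down, z forward; pixel columns grow to the right and rows downward; lengths in mm; the calibration is good to about 2 mm. A picture is of the moment at which its call begins: read the wrist's pose just before it. camera_info takes no time and is no camera call.
- robot.job_done(): hands the job in; it is judged then, once.
Trained networks look in the newest picture that a camera, given by its name, has taken for a name from the list of things; names that differ only in an ending like _2 or _b are one class to them, and where a whole thing is asked for, a point or a joint stands for the part that bears it (a point fixed in the world has none). Each returns a list of dicts, best first, with "score" (0 to 1); they miss things now and then, are a little off and sometimes report something else, mostly with a low value. They report only what shows in the picture. A call takes as long as a camera call. They do not tell look-alikes from the thing itself.
- robot.spot_in(camera, label): "bbox" ([left, top, width, height] as shares, 0 to 1, of the picture: columns of its width, rows of its height, round what is visible of it).
- robot.regions_of(camera, label): "mask" (384x512 bool, what is visible of it) and "bbox" ([left, top, width, height] as shares, 0 to 1, of the picture: columns of its width, rows of its height, round what is visible of it).
The state is a dict: "time_s": time; "joint_positions": joint angles; "dq": joint speeds; "joint_torque": joint torques, N m; "tool_pos": TCP position; "orientation": TCP orientation; "ft_force": force on the tool from outside, world axes, zero at the start; "torque": the same for the moment, N m; "opening": finger opening in mm; "finger_force": force on a finger pad.
Only numpy, scipy, OpenCV 4.12 (cv2) and the standard library are available. Lean on these libraries where they do the work, as an engineer would, in place of code of your own. Each camera call takes 0.05 s, during which the arm holds its last target. There are 200 camera calls.

## Working session

There is one attempt and no reset: what is moved stays moved. The work goes in short steps, Python scripts to look and compute and a tool call to move; the robot and the scene stay as the last step left them, time stands still between calls to the robot, and variables do not carry over. Pictures are saved under pics/ and viewed, at most 10 in all, crops included, and the job is handed in when it is done.

Besides the shell and the picture viewer there is one more tool, called after "Request:" as a command line: name --argument value ..., lists and objects as JSON in quotes. step_arm: Moves the arm, as the interface text tells. Its arguments: {"type":"object","properties":{"deltas":{"type":"array","items":{"type":"array"}},"grip_force":{"type":"number"}},"required":["deltas"]}

```bash
mkdir -p pics
cat > h.py <<'E'
import numpy as np, cv2
from rig import robot
def pts(cam,depth,mask=None):
    c=robot.camera_info(cam); v,u=np.nonzero((depth>0)&(mask if mask is not None else True))
    z=depth[v,u]; P=np.stack([(u-c['cx'])/c['fx']*z,(v-c['cy'])/c['fy']*z,z],1)
    return (P-np.array(c['t']))@np.array(c['R']),u,v
E
python3 - <<'E'
from h import *
s=robot.observe(); print({k:np.round(s[k],3) for k in s})
ims=[]
for cam in ["scene","side"]:
    im,d=robot.grab_frame(cam); np.savez(f"pics/{cam}.npz",im=im,d=d)
    cv2.imwrite(f"pics/{cam}.png",cv2.resize(im[...,::-1],(768,576)))
    for l in ["shelf_board","rack","keeper","keeper_pin","piston"]:
        for r in robot.regions_of(cam,l)[:4]:
            P,u,v=pts(cam,d,r['mask'])
            print(cam,l,round(r['score'],2),np.round(np.array(r['bbox'])*[512,384,512,384]),np.round(np.median(P,0)),np.round(np.percentile(P,2,0)),np.round(np.percentile(P,98,0)), im[v,u].mean(0).round())
E
```

```text
{'time_s': np.float64(0.0), 'joint_positions': array([-1.342,  0.3  ,  1.522,  0.   ,  1.321, -0.067]), 'dq': array([ 0.001, -0.002, -0.   , -0.002, -0.   ,  0.   ]), 'joint_torque': array([ 1.0000e-03, -5.3181e+01, -3.5273e+01,  7.1000e-02,  2.4000e-02,
       -0.0000e+00]), 'tool_pos': array([ 160.24 , -525.828,  167.395]), 'orientation': array([-3.14 , -0.   ,  0.296]), 'ft_force': array([ 0.24 , -0.583,  0.379]), 'torque': array([-0.056,  0.055, -0.006]), 'finger_force': np.float64(0.0), 'opening': np.float64(93.779)}
scene shelf_board 0.92 [372. 177.  59.  52.] [755. 397.  22.] [654. 303.   9.] [850. 497.  25.] [217. 208. 108.]
scene shelf_board 0.68 [108. 235.  60.  40.] [ 568. -348.   16.] [ 499. -411.    9.] [ 630. -284.   18.] [ 65. 110. 193.]
scene shelf_board 0.64 [228. 150.  47.  30.] [377.  87.  15.] [312.  27.  -1.] [435. 152.  18.] [186. 168. 138.]
scene shelf_board 0.6 [243. 178.  71.  61.] [643.  15.  82.] [546. -64.  72.] [722. 100.  85.] [195. 178. 147.]
scene rack 0.75 [187. 169. 162. 101.] [645. -66.  10.] [ 511. -203.    2.] [748. 193.  81.] [101.  85.  76.]
sce
[... 198 characters left out ...]
85.] [196. 179. 147.]
scene piston 0.7 [218. 177.  18.  17.] [475. -54.  61.] [440. -78.  34.] [497. -25.  64.] [187. 191. 196.]
side shelf_board 0.86 [319. 240.  43.  28.] [ 570. -344.   15.] [ 526. -422.    8.] [ 630. -286.   20.] [121. 175. 251.]
side shelf_board 0.72 [263. 280.  47.  42.] [ 294. -370.    7.] [ 214. -388.    1.] [ 394. -349.   10.] [240. 242. 242.]
side shelf_board 0.68 [179. 208.  46.  28.] [363.  84.  15.] [307.  26.   2.] [426. 153.  19.] [249. 242. 217.]
side rack 0.78 [225. 183. 105.  51.] [ 547. -131.   11.] [ 505. -217.   -1.] [680. 160.  69.] [150. 129. 117.]
side piston 0.67 [237. 211.  21.  22.] [453. -64.  43.] [436. -81.  -1.] [504. -29.  64.] [234. 231. 229.]
```

Run:
```python
import numpy as np,cv2
im=np.load("pics/scene.npz")["im"][150:290,170:370,::-1]
cv2.imwrite("pics/crop1.png",cv2.resize(im,None,fx=4,fy=4,interpolation=cv2.INTER_CUBIC))
```

```text
(no output)
```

View pics/scene.png

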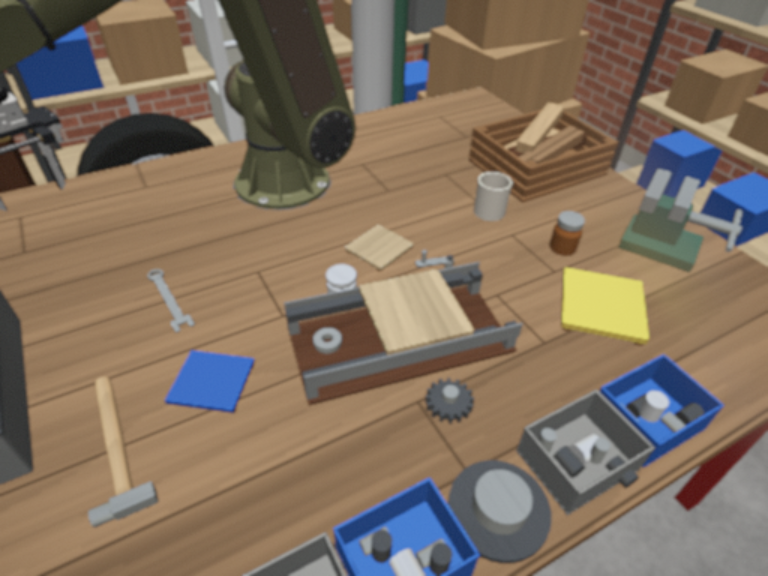

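View pics/crop1.png

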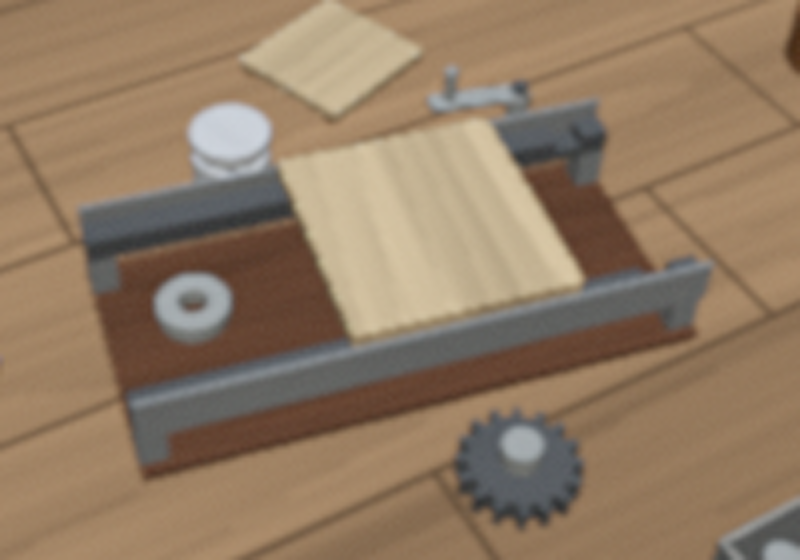

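The scene picture shows the light plywood board (scene px ~415,308 in the 768 view) on the rack. The bearing ring is at (327,340), and the piston is just outside the near side. The keeper is at (435,262), swung outwards, with its pin at its left end. Next I'll fit the rack frame, the board and the keeper.

```bash
cat >> h.py <<'E'
def load(cam): f=np.load(f"pics/{cam}.npz"); return f['im'],f['d']
E
python3 - <<'E'
from h import *
im,d=load("scene")
P,u,v=pts("scene",d)
print(np.round(np.array(robot.camera_info("scene")['R']).T@-np.array(robot.camera_info("scene")['t'])))
roi=(u>180)&(u<355)&(v>160)&(v<275)
sel=roi&(P[:,2]>77)&(P[:,2]<92)&(im[v,u].mean(1)>140)&(P[:,0]>530)
B=P[sel]; print(len(B),np.median(B[:,2])); print("board rect",cv2.minAreaRect(B[:,:2].astype(np.float32)))
col=im[v,u].astype(int)
grey=roi&(P[:,2]>70)&(P[:,2]<78)&(np.ptp(col,axis=1)<25)&(col.mean(1)<150)
G=P[grey]; r=cv2.minAreaRect(G[:,:2].astype(np.float32)); print(len(G),"guides",r, cv2.boxPoints(r))
k=roi&(u>=270)&(u<305)&(v>=163)&(v<180)&(P[:,2]>70)
for a in np.argwhere(k)[:,0][:200:2]: print(u[a],v[a],P[a].round(),col[a],end=' ; ')
E
```

```text
[1206. -371.  779.]
2665 82.48386817266038
board rect ((619.274658203125, 38.60975646972656), (189.72386169433594, 203.1071014404297), 79.68887329101562)
460 guides ((621.8158569335938, -1.7790985107421875), (396.6777038574219, 198.466552734375), 79.94694519042969) [[ 489.4841  -179.75061]
 [ 684.90356 -214.39493]
 [ 754.1476   176.19241]
 [ 558.72815  210.83673]]
281 167 [535.  96. 116.] [158 145 134] ; 283 167 [534. 104. 112.] [155 153 151] ; 282 168 [537.  98. 112.] [141 143 142] ; 281 169 [534.  97. 107.] [136 121 108] ; 283 169 [538. 102. 108.] [127 124 118] ; 282 170 [537.  99. 105.] [113 112 107] ; 298 170 [544. 153.  89.] [132 114 101] ; 300 170 [548. 157.  90.] [117 106  99] ; 281 171 [536.  97. 101.] [131 116 103] ; 283 171 [537. 103.  99.] [122 114 105] ; 296 171 [541. 148.  84.] [163 155 149] ; 298 171 [549. 150.  90.] [108 105 105] ; 300 171 [552. 155.  90.] [87 90 92] ; 281 172 [534.  98.  95.] [129 118 108] ; 283 172 [537. 103.  95.] [117 114 109] ; 288 172 [534. 124.  85.] [167 159 154] ; 290 172 [535. 130.  83.] [164 162 159] ; 292 172 [541. 134.  86.] [158 159 160] 
[... 1963 characters left out ...]
] ; 290 176 [549. 122.  81.] [145 137 130] ; 292 176 [550. 129.  79.] [144 129 114] ; 297 176 [552. 146.  74.] [112 110 107] ; 299 176 [557. 149.  77.] [115 117 114] ; 301 176 [557. 157.  74.] [115 110 104] ; 278 177 [537.  87.  82.] [132 125 119] ; 280 177 [539.  93.  81.] [132 134 134] ; 282 177 [541.  99.  81.] [139 136 132] ; 284 177 [541. 106.  78.] [140 126 114] ; 299 177 [556. 150.  72.] [114 116 114] ; 304 177 [565. 162.  74.] [147 133 122] ; 301 178 [563. 153.  72.] [127 128 130] ; 303 178 [567. 157.  73.] [129 127 123] ; 295 179 [562. 132.  75.] [145 134 124] ; 297 179 [564. 137.  75.] [126 129 131] ; 299 179 [565. 144.  73.] [119 121 123] ; 301 179 [567. 151.  71.] [113 116 117] ;
```

Request:
step_arm --deltas '[[0,[5.1,-3.05,-0.8],0],[0,[5.1,-3.05,-0.8],0],[0,[5.1,-3.05,-0.8],0],[0,[5.1,-3.05,-0.8],0],[0,[5.1,-3.05,-0.8],0],[0,[5.1,-3.05,-0.8],0],[0,[5.1,-3.05,-0.8],0],[0,[5.1,-3.05,-0.8],0],[0,[5.1,-3.05,-0.8],0],[0,[5.1,-3.05,-0.8],0]]'

```text
time_s: 1.85
tool_pos: [560.4, -84.0, 248.3]
orientation: [3.141, -0.0, 0.296]
ft_force: [1.3, -1.0, 0.1]
opening: 0.8
finger_force: 0.0
```

Request:
step_arm --deltas '[[0,[0,0,0],10.5],[0,[0,0,0],0],[0,[0,0,0],0]]'

```text
time_s: 2.22
tool_pos: [559.0, -86.1, 248.0]
orientation: [3.142, -0.0, 0.116]
ft_force: [-0.5, -0.1, -0.1]
opening: 0.4
finger_force: 0.0
```

Request:
step_arm --deltas '[[0,[0,0,0],-10.5],[0,[0,0,0],-10.5],[0,[0,0,0],-10.5],[0,[0,0,0],-10.5],[0,[0,0,0],-10.5],[0,[0,0,0],-10.5],[0,[0,0,0],-10.3],[0,[0,0,0],0],[0,[0,0,0],0]]'

```text
time_s: 3.35
tool_pos: [559.1, -86.0, 248.1]
orientation: [3.141, 0.0, 1.388]
ft_force: [-0.1, 0.0, -0.3]
opening: 0.2
finger_force: 0.0
```

```bash
cat >> h.py <<'E'
from scipy.spatial.transform import Rotation as Ro
def wgrab(n):
    s=robot.observe(); im,d=robot.grab_frame("wrist"); c=robot.camera_info("wrist")
    T=np.eye(4); T[:3,:3]=Ro.from_euler('xyz',s['orientation']).as_matrix(); T[:3,3]=s['tool_pos']
    T=T@np.array(c['tool_from_camera']); np.savez(f"pics/{n}.npz",im=im,d=d,T=T)
    v,u=np.nonzero(d>0); z=d[v,u]
    P=np.stack([(u-c['cx'])/c['fx']*z,(v-c['cy'])/c['fy']*z,z],1)@T[:3,:3].T+T[:3,3]
    cv2.imwrite(f"pics/{n}.png",im[...,::-1]); return s,im,d,P,u,v
E
python3 - <<'E'
from h import *
s,im,d,P,u,v=wgrab("w1"); print(s['tool_pos'],s['orientation'])
col=im[v,u].astype(int)
for lo,hi in [(78,88),(69,78)]:
    m=(P[:,2]>lo)&(P[:,2]<hi); print(lo,m.sum(),P[m].min(0).round(),P[m].max(0).round())
E
```

```text
[559.12303428 -86.02315574 248.07696464] [3.14139776e+00 2.39762294e-05 1.38839505e+00]
78 20277 [522. -70.  79.] [724. 100.  87.]
69 1824 [ 503. -213.   69.] [731.  98.  76.]
```

View pics/w1.png

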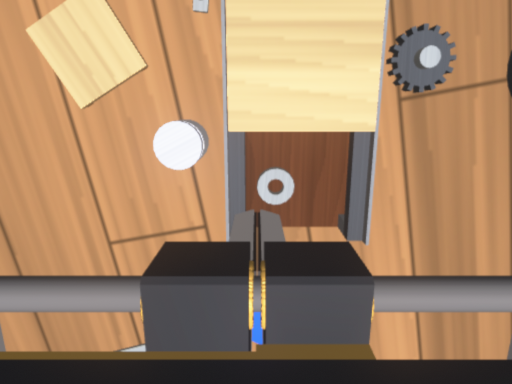

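The wrist view is aligned with the rack: the board's free edge is at row 131 (columns 228–377), the bearing at (276,186), and the keeper is at the top edge near (200,5). Next I'll fit the edges.

Run:
```python
from h import *
f=np.load("pics/w1.npz"); im,d,T=f['im'],f['d'],f['T']; c=robot.camera_info("wrist")
def W(u,v,z):  # pixel ray at known world height
    r=T[:3,:3]@np.array([(u-c['cx'])/c['fx'],(v-c['cy'])/c['fy'],1]); o=T[:3,3]; return o+r*(z-o[2])/r[2]
P_=[]
v,u=np.nonzero(d>0); z=d[v,u]; P=np.stack([(u-c['cx'])/c['fx']*z,(v-c['cy'])/c['fy']*z,z],1)@T[:3,:3].T+T[:3,3]
m=np.zeros(d.shape,bool); m[v,u]=(P[:,2]>79)&(P[:,2]<88)&(u>215)&(u<400)
m&=(im.astype(int)[...,0]-im.astype(int)[...,2]>30)
print("z",np.median(P[m[v,u],2]))
L=[];R_=[];F=[]
for r in range(15,120,5):
    cs=np.nonzero(m[r])[0]; L.append(W(cs.min()-.5,r,83)); R_.append(W(cs.max()+.5,r,83))
for q in range(240,370,5):
    rs=np.nonzero(m[:,q])[0]; F.append(W(q,rs.max()+.5,83))
for n,A in zip("LRF",(L,R_,F)):
    A=np.array(A)[:,:2]; l=cv2.fitLine(A.astype(np.float32),cv2.DIST_HUBER,0,.01,.01).ravel(); print(n,l, A.mean(0))
L,R_,F=[np.array(x)[:,:2] for x in(L,R_,F)]
# guide tops
l=cv2.fitLine(np.r_[L-L.mean(0),R_-R_.mean(0)].astype(np.float32),2,0,.01,.01).ravel(); dr=l[:2]*np.sign(l[1])
yaw=-np.arctan2(dr[0],dr[1]); print("yaw",yaw); ex=np.array([np.cos(yaw),np.sin(yaw)]); ey=np.array([-np.sin(yaw),np.cos(yaw)])
print("width",(R_.mean(0)-L.mean(0))@ex,"mid x",(R_.mean(0)+L.mean(0))@ex/2,"edge y",F.mean(0)@ey)
g=(P[:,2]>70)&(P[:,2]<78); G=P[g][:,:2]; print("guide ex range",np.percentile(G@ex,[1,5,95,99]),"ey min",np.percentile(G@ey,[.2,1,2,5]))
im2,d2=np.load("pics/scene.npz")['im'],np.load("pics/scene.npz")['d']
from h import pts
S,us,vs=pts("scene",d2); col=im2[vs,us].astype(int)
gs=(us>180)&(us<355)&(vs>160)&(vs<275)&(S[:,2]>70)&(S[:,2]<78)&(np.ptp(col,axis=1)<25)&(col.mean(1)<150); Q=S[gs][:,:2]
print("scene ex",np.percentile(Q@ex,[1,5,95,99]),"ey",np.percentile(Q@ey,[.5,2,98,99.5]))
```

```text
z 82.5160008402068
L [1.8787254e-01 9.8219341e-01 5.4646173e+02 3.3113365e+01] [545.9084526   30.05807686]
R [ 1.8622442e-01  9.8250723e-01  7.1244507e+02 -3.5705867e-01] [712.38202666  -0.80330212]
F [ 9.8320985e-01 -1.8247850e-01  6.2357245e+02 -5.6144676e+01] [617.92738072 -55.05255689]
yaw -0.18655331
width 169.30910146382786 mid x 615.5161587930761 edge y 60.51155774888353
guide ex range [525.17806774 525.58898908 706.74394079 707.30490655] ey min [-82.48901642 -78.58540013 -75.17942541 -64.8652118 ]
scene ex [518.6544113  526.79138302 709.05207758 709.83695951] ey [-82.99157246 -79.41377571 304.55089887 310.61375946]
```

Request:
step_arm --deltas '[[0,[1.0,2.5,3.0],0],[0,[0.6,2.5,4.0],0],[0,[0,0,5.0],0],[0,[0,0,4.0],0],[0,[0,0,2.2],0],[0,[0,0,0],0],[0,[0,0,0],0]]'

```text
time_s: 4.28
tool_pos: [611.9, -79.0, 67.2]
orientation: [3.14, -0.0, 1.391]
ft_force: [-0.4, -0.1, -1.0]
opening: 0.7
finger_force: 0.0
```

Request:
step_arm --deltas '[[0,[0.6,0,0],0],[0,[0.5,0,0],0],[0,[0.4,0,0],0],[0,[0.4,0,0],0],[0,[0.4,0,0],0],[0,[0.4,0,0],0],[0,[0.4,0,0],0],[0,[0.4,0,0],0]]'

```text
time_s: 5.28
tool_pos: [617.6, -44.1, 65.9]
orientation: [-3.142, -0.0, 1.392]
ft_force: [-0.0, -0.0, 0.1]
opening: 0.7
finger_force: 0.0
```

Request:
step_arm --deltas '[[0,[0.4,0,0],0],[0,[0.4,0,0],0],[0,[0.4,0,0],0],[0,[0.4,0,0],0],[0,[0.4,0,0],0]]'

```text
time_s: 5.9
tool_pos: [621.2, -24.4, 66.0]
orientation: [3.142, -0.0, 1.392]
ft_force: [0.2, -0.2, -0.5]
opening: 0.4
finger_force: 0.0
```

Run:
```python
from h import *
s,im,d,P,u,v=wgrab("w2"); print(s['tool_pos'],s['ft_force'])
im,d=robot.grab_frame("scene"); np.savez("pics/scene2.npz",im=im,d=d)
a=cv2.resize(im[150:290,170:370,::-1],(500,350),interpolation=cv2.INTER_CUBIC)
b=cv2.resize(cv2.imread("pics/w2.png"),(300,225)); b=cv2.copyMakeBorder(b,0,125,0,0,0)
cv2.imwrite("pics/c2.png",np.hstack([a,b]))
```

```text
[621.16068173 -24.44755217  65.95363536] [ 0.18216938 -0.16279466 -0.46973951]
```

View pics/c2.png

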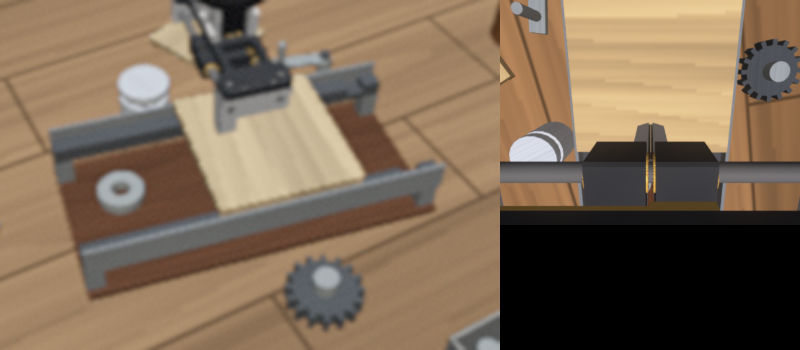

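Run:
```python
from h import *
ex=np.array([.9827,-.1855]); ey=np.array([.1855,.9827])
f=np.load("pics/scene2.npz"); im,d=f['im'],f['d']
P,u,v=pts("scene",d); X=P[:,:2]@ex; Y=P[:,:2]@ey; col=im[v,u].astype(int)
# finger pixel region in crop approx (215..290, 70..132)/2.5 + (170,150)
for vv in range(178,206,2):
    row=[]
    for uu in (254,258,262,270,278,284):
        i=np.argwhere((u==uu)&(v==vv)); 
        if len(i): i=i[0,0]; row.append((uu,X[i].round(),Y[i].round(),P[i,2].round(),int(col[i].mean())))
    print(vv,[tuple(map(int,r)) for r in row])
b=(P[:,2]>79)&(P[:,2]<87)&(col[:,0]-col[:,2]>30)&(X>530)&(X<705)
print(np.percentile(X[b],[1,99]),np.percentile(Y[b],[.5,1,99,99.5]))
f=np.load("pics/scene.npz"); im,d=f['im'],f['d']
P,u,v=pts("scene",d); X=P[:,:2]@ex; Y=P[:,:2]@ey; col=im[v,u].astype(int)
b=(P[:,2]>79)&(P[:,2]<87)&(col[:,0]-col[:,2]>30)&(X>530)&(X<705)
print(np.percentile(X[b],[1,99]),np.percentile(Y[b],[.5,1,99,99.5]))
```

```text
178 [(254, 643, 66, 217, 119), (258, 663, 68, 234, 53), (262, 674, 74, 242, 66), (270, 682, 91, 244, 66), (278, 686, 108, 243, 66), (284, 692, 121, 245, 72)]
180 [(254, 649, 63, 217, 102), (258, 680, 63, 243, 67), (262, 683, 71, 244, 66), (270, 688, 88, 244, 69), (278, 691, 107, 241, 67), (284, 697, 119, 243, 72)]
182 [(254, 425, 139, 0, 119), (258, 686, 60, 243, 63), (262, 689, 69, 243, 79), (270, 693, 87, 242, 66), (278, 699, 104, 243, 79), (284, 703, 117, 243, 60)]
184 [(254, 433, 137, 0, 135), (258, 693, 58, 243, 54), (262, 696, 67, 244, 86), (270, 701, 84, 244, 66), (278, 703, 103, 240, 49), (284, 703, 117, 237, 50)]
186 [(254, 443, 134, 0, 141), (258, 694, 58, 238, 56), (262, 703, 64, 244, 66), (270, 703, 83, 240, 44), (278, 702, 103, 233, 81), (284, 702, 118, 230, 133)]
188 [(254, 537, 102, 83, 176), (258, 697, 57, 235, 89), (262, 703, 64, 239, 39), (270, 703, 84, 234, 96), (278, 701, 104, 226, 139), (284, 695, 122, 216, 136)]
190 [(254, 544, 100, 81, 182), (258, 695, 58, 227, 111), (262, 702, 65, 231, 105), (270, 702, 84, 226, 141), (278, 696, 107, 215, 140), (284, 695, 122, 
[... 594 characters left out ...]
177), (278, 595, 153, 82, 174), (284, 601, 169, 82, 170)]
200 [(254, 584, 86, 83, 185), (258, 627, 83, 124, 124), (262, 626, 94, 120, 137), (270, 596, 129, 82, 180), (278, 604, 150, 83, 175), (284, 607, 167, 81, 175)]
202 [(254, 591, 84, 82, 187), (258, 626, 83, 116, 135), (262, 628, 94, 114, 158), (270, 602, 127, 80, 186), (278, 610, 148, 82, 175), (284, 615, 164, 82, 178)]
204 [(254, 600, 81, 84, 190), (258, 602, 92, 82, 178), (262, 606, 102, 84, 185), (270, 611, 124, 82, 189), (278, 616, 146, 81, 177), (284, 624, 160, 84, 178)]
[535.84711665 701.46892344] [ 58.44311281  58.87624    216.15903649 217.22361753]
[533.34369546 701.38638573] [ 58.45141702  59.13200756 215.98764179 217.1111775 ]
```

Run:
```python
from h import *
s=robot.observe(); print({k:np.round(s[k],3) for k in s})
print(np.round(robot.camera_info("wrist")['tool_from_camera'],3))
s,im,d,P,u,v=wgrab("w3"); 
ex=np.array([.9827,-.1855]); ey=np.array([.1855,.9827]); X=P[:,:2]@ex; Y=P[:,:2]@ey; col=im[v,u].astype(int)
b=(X>540)&(X<700)&(Y>140)&(Y<200)&(col[:,0]-col[:,2]>30); print("board z",np.percentile(P[b,2],[5,50,95]))
t=(X<500)&(Y>60)&(P[:,2]<40); print("table z",np.median(P[t,2]))
# finger region
for vv in range(196,260,6):
    print(vv,[(uu,d[vv,uu].round()) for uu in (236,246,254,262,272)])
```

```text
{'time_s': np.float64(6.0), 'joint_positions': array([-0.098,  0.552,  1.41 ,  0.   ,  1.18 ,  0.08 ]), 'dq': array([-0.008, -0.001,  0.002, -0.003, -0.001, -0.005]), 'joint_torque': array([ 2.6700e-01, -6.4881e+01, -3.3240e+01,  8.4000e-02,  1.7000e-02,
        9.8000e-02]), 'tool_pos': array([621.159, -24.305,  65.96 ]), 'orientation': array([ 3.142, -0.   ,  1.392]), 'ft_force': array([ 0.119, -0.242, -0.276]), 'torque': array([-0.033, -0.061,  0.067]), 'finger_force': np.float64(0.0), 'opening': np.float64(0.588)}
[[-1.00000e-03 -9.74000e-01 -2.28000e-01  6.63770e+01]
 [ 1.00000e+00 -1.00000e-03  1.00000e-03 -7.68000e-01]
 [-1.00000e-03 -2.28000e-01  9.74000e-01 -2.16298e+02]
 [ 0.00000e+00  0.00000e+00  0.00000e+00  1.00000e+00]]
board z [81.41813626 82.52845052 83.65963076]
table z -0.6024135989109141
196 [(236, np.float32(206.0)), (246, np.float32(206.0)), (254, np.float32(207.0)), (262, np.float32(206.0)), (272, np.float32(207.0))]
202 [(236, np.float32(208.0)), (246, np.float32(208.0)), (254, np.float32(208.0)), (262, np.float32(208.0)), (272, np.float32(208.0))]
208 [(236, 
[... 494 characters left out ...]
159.0)), (272, np.float32(161.0))]
232 [(236, np.float32(153.0)), (246, np.float32(151.0)), (254, np.float32(156.0)), (262, np.float32(153.0)), (272, np.float32(152.0))]
238 [(236, np.float32(146.0)), (246, np.float32(146.0)), (254, np.float32(149.0)), (262, np.float32(145.0)), (272, np.float32(144.0))]
244 [(236, np.float32(79.0)), (246, np.float32(80.0)), (254, np.float32(143.0)), (262, np.float32(139.0)), (272, np.float32(80.0))]
250 [(236, np.float32(76.0)), (246, np.float32(77.0)), (254, np.float32(137.0)), (262, np.float32(132.0)), (272, np.float32(78.0))]
256 [(236, np.float32(74.0)), (246, np.float32(74.0)), (254, np.float32(130.0)), (262, np.float32(128.0)), (272, np.float32(73.0))]
```

The wrist and scene depths agree that the real fingertips end about 41 mm above the reported TCP: the tip is at z≈107 with 66 reported. The fingers therefore passed over the board and it hasn't moved. I'll go back past the free edge and go down by that much.

Request:
step_arm --deltas '[[0,[-2.8,0,0],0],[0,[-3.0,0,0],0],[0,[0,0,1.5],0],[0,[0,0,1.5],0],[0,[0,0,1.0],0],[0,[0,0,0],0],[0,[0,0,0],0]]'

```text
time_s: 6.92
tool_pos: [611.1, -81.5, 26.3]
orientation: [3.141, -0.0, 1.392]
ft_force: [-0.9, 0.2, -0.2]
opening: 0.2
finger_force: 0.0
```

Run:
```python
from h import *
s=robot.observe(); print(s['tool_pos'],s['ft_force'])
im,d=robot.grab_frame("scene")
a=cv2.resize(im[160:260,190:310,::-1],(720,600),interpolation=cv2.INTER_CUBIC); cv2.imwrite("pics/c3.png",a)
P,u,v=pts("scene",d); ex=np.array([.9827,-.1855]); ey=np.array([.1855,.9827]); X=P[:,:2]@ex; Y=P[:,:2]@ey
k=(X>605)&(X<640)&(Y>15)&(Y<52)&(P[:,2]>35)&(P[:,2]<150); print(k.sum(),np.sort(P[k,2])[:8],np.percentile(X[k],[5,50,95]),np.percentile(Y[k],[5,50,95]))
```

```text
[611.06342527 -81.488061    26.26045934] [-0.90145275  0.15817226 -0.17626701]
25 [63.07218733 69.65017555 72.01925699 72.95182049 73.69587931 74.74609544
 74.90339759 75.02282637] [617.11859085 627.28594703 628.87309989] [22.88942551 30.58985671 39.2970923 ]
```

View pics/c3.png

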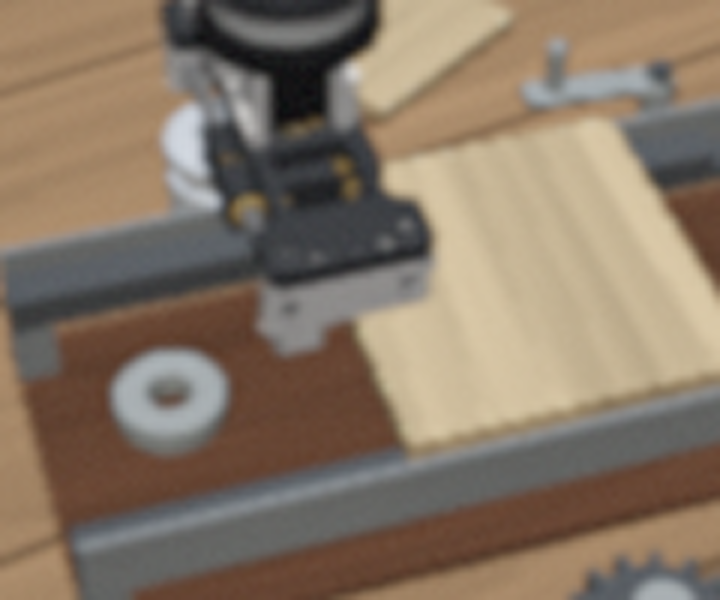

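The picture shows the fingertip at crop (290,350), just short of the board's free edge between the rails, with its tip at z≈67. It clears the bearing, so I'll push now.

Request:
step_arm --deltas '[[0,[0.5,0,0],0],[0,[0.5,0,0],0],[0,[0.4,0,0],0],[0,[0.3,0,0],0],[0,[0.3,0,0],0],[0,[0.3,0,0],0],[0,[0.3,0,0],0]]'

```text
time_s: 7.85
tool_pos: [615.5, -56.2, 26.0]
orientation: [3.141, 0.0, 1.392]
ft_force: [-0.1, -3.1, -0.2]
opening: 0.5
finger_force: 1.7
```

Request:
step_arm --deltas '[[0,[0.3,0,0],0],[0,[0.3,0,0],0],[0,[0.3,0,0],0]]'

```text
time_s: 8.22
tool_pos: [617.1, -47.2, 26.0]
orientation: [3.142, 0.0, 1.392]
ft_force: [-0.7, -3.2, 1.5]
opening: 0.7
finger_force: 1.8
```

Request:
step_arm --deltas '[[0,[0.5,0,0],0],[0,[0.5,0,0],0],[0,[0.5,0,0],0],[0,[0.5,0,0],0],[0,[0.5,0,0],0],[0,[0.5,0,0],0],[0,[0.4,0,0],0],[0,[0.3,0,0],0],[0,[0.3,0,0],0]]'

```text
time_s: 9.35
tool_pos: [624.2, -7.9, 26.0]
orientation: [3.142, 0.0, 1.392]
ft_force: [-0.8, -4.0, 2.9]
opening: 0.4
finger_force: 2.2
```

Request:
step_arm --deltas '[[0,[0.2,0,0],0],[0,[0.2,0,0],0],[0,[0.2,0,0],0]]'

```text
time_s: 9.72
tool_pos: [625.2, -2.0, 26.0]
orientation: [3.142, -0.0, 1.392]
ft_force: [-1.5, -4.0, 3.4]
opening: 0.6
finger_force: 2.3
```

Request:
step_arm --deltas '[[0,[0.2,0,0],0],[0,[0.2,0,0],0]]'

```text
time_s: 9.98
tool_pos: [625.9, 2.0, 26.0]
orientation: [3.142, 0.0, 1.392]
ft_force: [-1.0, -4.0, 2.5]
opening: 0.4
finger_force: 2.3
```

Request:
step_arm --deltas '[[0,[0.15,0,0],0],[0,[0.15,0,0],0]]'

```text
time_s: 10.22
tool_pos: [626.5, 5.0, 25.9]
orientation: [3.142, -0.0, 1.392]
ft_force: [-0.1, -3.4, 1.2]
opening: 0.4
finger_force: 1.7
```

Request:
step_arm --deltas '[[0,[0.15,0,0],0],[0,[0.1,0,0],0]]'

```text
time_s: 10.48
tool_pos: [626.7, 7.5, 25.7]
orientation: [-3.141, -0.0, 1.392]
ft_force: [0.1, -3.9, 0.2]
opening: 0.5
finger_force: 1.4
```

Request:
step_arm --deltas '[[0,[0.1,0,0],0],[0,[0.1,0,0],0]]'

```text
time_s: 10.72
tool_pos: [627.0, 9.4, 25.7]
orientation: [-3.141, -0.0, 1.392]
ft_force: [-0.8, -2.6, -1.1]
opening: 0.6
finger_force: 1.0
```

```bash
cat >> h.py <<'E'
ex=np.array([.9827,-.1855]); ey=np.array([.1855,.9827])
def board():
    im,d=robot.grab_frame("scene"); P,u,v=pts("scene",d); X=P[:,:2]@ex; Y=P[:,:2]@ey; c=im[v,u].astype(int)
    b=(P[:,2]>66)&(P[:,2]<90)&(c[:,0]-c[:,2]>30)&(X>540)&(X<695)&(Y>50)&(Y<310)
    A=np.c_[X[b]-615,Y[b]-200,np.ones(b.sum())]; k=np.linalg.lstsq(A,P[b,2],rcond=None)[0]
    print("n",b.sum(),"tilt x,y",k[:2].round(4),"z mid",k[2].round(1),"Y",np.percentile(Y[b],[.5,2,98,99.5]).round(1))
    return im,d
E
python3 -c "
from h import *
board()"
```

```text
n 1685 tilt x,y [-0.0009  0.0033] z mid 74.3 Y [134.  135.3 290.9 293. ]
```

The board's top is now at 74.3 mm, flat, with its edge at 134, so it has dropped home. I'll draw back, go up and head for the keeper.

Request:
step_arm --deltas '[[0,[-0.5,0,0],0],[0,[-2.5,0,0],0],[0,[0,0,-3.0],0],[0,[0,0,-5.0],0],[0,[0,0,-5.0],0],[0,[0,-3.5,-4.0],0],[0,[0,-4.0,0],0],[0,[0,-3.5,0],0],[0,[0,0,0],0],[0,[0,0,0],0]]'

```text
time_s: 12.02
tool_pos: [514.3, -0.9, 196.3]
orientation: [3.141, -0.0, 1.392]
ft_force: [0.2, 0.3, 0.3]
opening: 0.4
finger_force: 0.0
```

Run:
```python
from h import *
board()
s,im,d,P,u,v=wgrab("w4"); print(s['tool_pos'],s['orientation'])
X=P[:,:2]@ex; Y=P[:,:2]@ey
k=(P[:,2]>108)&(P[:,2]<118)&(X>460)&(X<570)&(Y>150)&(Y<250); print("pin top",k.sum(),np.median(np.c_[X,Y,P[:,2]][k],0), np.ptp(X[k]) if k.any() else 0)
k=(P[:,2]>81)&(P[:,2]<88)&(X>450)&(X<525)&(Y>160)&(Y<290)
r=cv2.minAreaRect(np.c_[X,Y][k].astype(np.float32)); print("bar",k.sum(),r)
```

```text
n 2248 tilt x,y [-0.0008  0.0045] z mid 74.4 Y [133.5 134.6 290.3 293. ]
[514.38456575  -0.90612486 195.99951241] [ 3.14121784e+00 -1.52224864e-04  1.39169940e+00]
pin top 112 [504.70349546 200.32614188 112.3955613 ] 9.591068337672539
bar 1169 ((507.1421813964844, 221.47769165039062), (71.70355987548828, 16.012283325195312), 84.18383026123047)
```

View pics/w4.png

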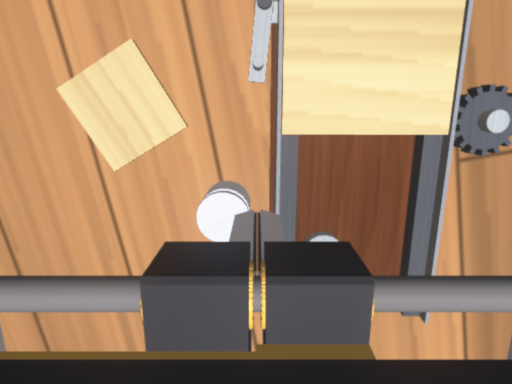

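The wrist view shows the keeper bar at the top, columns 250–275, with its pin at (258,65). The board sits under the near guide line. The pin is at rack-aligned (505,200) and the pivot at (510,255), so the angle is about −0.1 rad. I'll turn the tool 45° and approach behind the pin.

Request:
step_arm --deltas '[[0,[0,0,0],10.7],[0,[0,0,0],10.7],[0,[0,0,0],10.7],[0,[0,0,0],10.7],[0,[0,0,0],2.0],[0,[1.9,-3.8,2.0],0],[0,[2.0,-3.7,2.5],0],[0,[0,0,5.0],0],[0,[0,0,0],0],[0,[0,0,0],0]]'

```text
time_s: 13.38
tool_pos: [503.6, 82.8, 102.6]
orientation: [3.141, -0.001, 0.611]
ft_force: [-0.4, -0.2, 0.7]
opening: 0.2
finger_force: 0.0
```

```bash
cat > w.py <<'E'
from h import *
import sys
s=robot.observe(); p=s['tool_pos'][:2]; y=s['orientation'][2]; tx=np.array([np.cos(y),np.sin(y)]); ty=np.array([np.sin(y),-np.cos(y)])
n=np.array([tx@ex,tx@ey]); print("tcp ex,ey",p@ex,p@ey,"n",n)
q=np.array([p@ex,p@ey]); tyr=np.array([ty@ex,ty@ey])
for th in [-.1,.1,.3,.5,.7,.9,1.1,1.3,1.4,1.5]:
    g=np.array([510.4,255])+55*np.array([np.sin(th),-np.cos(th)])-13*n
    dl=g-q; q=g; print(th,"x %.2f y %.2f cm"%(dl@n/10,dl@tyr/10))
E
python3 w.py
```

```text
tcp ex,ey 479.57323435016474 174.81643310166842 n [0.69863397 0.71555581]
-0.1 x 2.29 y 0.03 cm
0.1 x 0.77 y 0.79 cm
0.3 x 0.91 y 0.62 cm
0.5 x 1.01 y 0.43 cm
0.7 x 1.08 y 0.22 cm
0.9 x 1.10 y -0.00 cm
1.1 x 1.08 y -0.22 cm
1.3 x 1.01 y -0.43 cm
1.4 x 0.47 y -0.29 cm
1.5 x 0.44 y -0.33 cm
```

Next I'll descend to tip z≈94 (nominal 53) and approach the pin.

Request:
step_arm --deltas '[[0,[0,0,3.0],0],[0,[0,0,2.0],0],[0,[1.0,0,0],0],[0,[0.8,0,0],0],[0,[0.5,0.0,0],0],[0,[0.4,0.4,0],0],[0,[0.4,0.4,0],0],[0,[0.45,0.3,0],0],[0,[0.45,0.3,0],0],[0,[0,0,0],0]]'

```text
time_s: 14.62
tool_pos: [544.0, 94.8, 51.3]
orientation: [3.141, -0.001, 0.61]
ft_force: [-0.2, -0.8, -0.1]
opening: 0.3
finger_force: 0.0
```

```bash
cat > k.py <<'E'
from h import *
board()
im,d=robot.grab_frame("scene"); P,u,v=pts("scene",d); X=P[:,:2]@ex; Y=P[:,:2]@ey; c=im[v,u].astype(int)
k=(P[:,2]>80)&(P[:,2]<120)&(np.ptp(c,axis=1)<30)&(np.hypot(X-510.4,Y-255)<78)&(np.hypot(X-510.4,Y-255)>20)
print(k.sum(),np.median(np.c_[X,Y,P[:,2]][k],0).round(1),"theta",np.median(np.arctan2(X[k]-510.4,255-Y[k])).round(2))
E
python3 k.py; python3 w.py|head -1
```

```text
n 2256 tilt x,y [-0.001  0.002] z mid 74.4 Y [133.6 134.8 290.3 292.9]
141 [528.9 198.8  92.2] theta 0.33
tcp ex,ey 516.5273572258304 194.0037455939443 n [0.69908279 0.71511733]
```

Request:
step_arm --deltas '[[0,[0.5,0.2,0],0],[0,[0.5,0.2,0],0],[0,[0.5,0.1,0],0],[0,[0.55,0.1,0],0],[0,[0.55,0,0],0],[0,[0.55,0,0],0],[0,[0,0,0],0]]'

```text
time_s: 15.6
tool_pos: [573.0, 108.1, 50.9]
orientation: [-3.141, -0.0, 0.61]
ft_force: [-0.0, 0.2, -0.8]
opening: 0.6
finger_force: 0.0
```

```bash
python3 k.py; python3 w.py|head -1
```

```text
n 2214 tilt x,y [-0.0016  0.0034] z mid 74.4 Y [133.8 134.8 290.4 293. ]
122 [554.6 215.9  98.6] theta 0.87
tcp ex,ey 542.734225995129 212.21790405111722 n [0.69910791 0.71509277]
```

Request:
step_arm --deltas '[[0,[0.55,-0.1,0],0],[0,[0.55,-0.1,0],0],[0,[0.5,-0.2,0],0],[0,[0.5,-0.25,0],0],[0,[0.45,-0.3,0],0],[0,[0.45,-0.3,0],0],[0,[0,0,0],0]]'

```text
time_s: 16.58
tool_pos: [590.2, 135.6, 50.9]
orientation: [-3.141, -0.0, 0.61]
ft_force: [0.2, 0.5, 1.3]
opening: 0.8
finger_force: 0.0
```

```bash
python3 k.py; python3 w.py|head -1
```

```text
n 2206 tilt x,y [-0.0009  0.003 ] z mid 74.4 Y [133.8 134.7 290.4 293.4]
109 [567.4 245.  102.4] theta 1.41
tcp ex,ey 554.8680089827404 242.34088108504048 n [0.69911609 0.71508477]
```

Request:
step_arm --deltas '[[0,[-1.0,0,0],0],[0,[-3.0,0,0],0],[0,[0,0,-5.0],0],[0,[-3.0,0,-5.0],0],[0,[-5.0,0,-5.0],0],[0,[0,0,0],0],[0,[0,0,0],0]]'

```text
time_s: 17.55
tool_pos: [496.3, 69.5, 194.7]
orientation: [-3.141, 0.0, 0.61]
ft_force: [-0.5, 0.6, 0.2]
opening: 0.4
finger_force: 0.0
```

Run:
```python
from h import *
board()
s,im,d,P,u,v=wgrab("w5"); X=P[:,:2]@ex; Y=P[:,:2]@ey; c=im[v,u].astype(int)
k=(P[:,2]>108)&(P[:,2]<118)&(X>500)&(X<600)&(Y>190)&(Y<290); a=np.median(np.c_[X,Y,P[:,2]][k],0)
print("pin",k.sum(),a,"theta",np.arctan2(a[0]-510.4,255-a[1]))
k=(P[:,2]>81)&(P[:,2]<88)&(np.ptp(c,axis=1)<30)&(X>500)&(X<600)&(Y>200)&(Y<280)
print("bar",k.sum(),cv2.minAreaRect(np.c_[X,Y][k].astype(np.float32)))
```

```text
n 2198 tilt x,y [-0.0012  0.0025] z mid 74.4 Y [133.5 134.6 290.2 292.9]
pin 122 [565.55218799 252.8611666  112.42439563] theta 1.532035178353976
bar 1136 ((541.9292602539062, 253.79722595214844), (15.623024940490723, 77.46208953857422), 87.59921264648438)
```

View pics/w5.png

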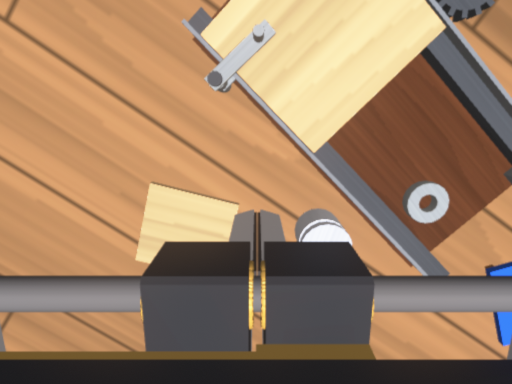

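The picture shows the keeper bar lying across the seated board, from (215,80) to (270,30), at about 1.53 rad. The hand is clear and the bystanders haven't moved.

```bash
python3 -c "
from rig import robot
print(robot.job_done())"
```

```text
the job is handed in; nothing more can be done
None
```

I handed the job in with the board seated flat in its notches (top at 74.4 mm), the keeper across it at about 1.53 rad and the hand clear; my first push passed over the board without touching it, because the fingertips sit about 41 mm above the reported TCP, and the judge's verdict was not shown.

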